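# Make up two sampling kits at the analyser bench

### The arm

A 6-joint arm with a two-finger parallel gripper is mounted at the origin on the work surface. World frame = base frame: x ahead of the robot, y to its left, z up, the work surface at z = 0. Lengths are in m, angles in rad, forces in N, time in s.
With the tool pointing down it reaches from about 0.325 to 0.9 m from the base axis. Payload 6.1 kg.
Tool frame: the origin (TCP) lies midway between the tips of the shut fingers; the grasp point (between the pads) lies 19 mm behind it; z points along the fingers, y is the line along which they close (so a half turn about z gives the same grasp; the last joint's range is limited). The gripper opens to 85 mm and grips with 20 to 120 N. Pads are 22 mm wide; open, the fingers measure 114 mm over their backs; the gripper's body (76 mm by 85 mm) begins 54 mm behind the grasp point. The pads swing forward as they close: fully open they stand 13 mm farther back than shut.
Start: joints at [-1.438, 0.22, 1.526, -0, 1.395, -0.126], TCP at [0.16, -0.604, 0.231] pointing down, gripper open.
Joint ranges: [-2.98, 2.98], [-0.91, 2.08], [0.09, 2.57], [-1.24, 4.39], [0.2, 2.65], [-2.68, 2.68]. Speed limits (rad/s): [2.57, 2.57, 3.01, 3.14, 3.14, 3.14].

### API

Orientations are given as [roll, pitch, yaw] about the fixed x, y, z axes, in that order (R = Rz(yaw) Ry(pitch) Rx(roll)).
In Python, from plant import movep, move_l, set_joints, gripper_to, hold, inverse_kinematics, observe, get_image, get_calibration, Unreachable, job_done gives the robot as it stands. Calls block until the motion is done:
- movep(position, orientation): joint-space move of the TCP to a pose.
- move_l(position, feed=0.15, rotation=None, max_force=None): straight line of the TCP; rotation=None keeps the orientation; feed is the mean speed in m/s. With max_force (N) it stops when the force on the tool has changed by that much, and returns True; else False.
- set_joints(angles): joint-space move.
- gripper_to(opening, f_grip=None): finger opening in m; f_grip is the grip in N (None keeps the last); returns when the fingers have stopped.
- hold(seconds).
- inverse_kinematics(position, orientation): joint angles nearest the present ones, or None.
- observe(): the state.
- get_image(name): name is "side" or "top" or "wrist"; returns (picture, depth): 400x640x3 uint8, red, green, blue; 400x640 float32, m along the optical axis (not along the pixel's ray), 0 where there is no reading.
- get_calibration(name): a dict with "intrinsics" (3x3 intrinsics, pixels), "world_from_camera" (4x4, takes a point from camera to world coordinates). Camera axes: x right, y down, z forward; pixel columns grow to the right and rows downward; lengths in m; the calibration is good to about 2 mm. A picture is of the moment at which its call begins: read the wrist's pose just before it. get_calibration takes no time and is no camera call; for the wrist camera it gives the pose at the moment of the call.
A pose or a line that the arm cannot do raises Unreachable and nothing moves.
- job_done(): hands the job in; it is judged then, once.
The state is a dict: "time_s": time; "q": joint angles; "joint_velocities": joint speeds; "joint_torque": joint torques, N m; "eef_pos": TCP position; "tcp_rot": TCP orientation; "ft_force": force on the tool from outside, world axes, zero at the start; "torque": the same for the moment, N m; "opening": finger opening in m; "grasp_force": force on a finger pad.
Only numpy, scipy, OpenCV 4.12 (cv2) and the standard library are available. Lean on these libraries where they do the work, as an engineer would, in place of code of your own. Each camera call takes 0.05 s, during which the arm holds its last target. There are 200 camera calls.

### The job

Make up the two sampling kits in the white trays from the stock on the bench. Long tray: the porcelain sample boat goes flat, mouth up, in the middle compartment, with the tall bottle standing in the compartment on one side of it and the slim vial in the one on the other; short tray: the squat jar stands in one compartment and the open metal beaker, mouth up, in the other. Set each thing down on its compartment's floor rather than dropping it, and leave the amber bottle and the computer mouse where they are.

Things in the scene. Friction and masses are not known exactly. Their poses are not given: they have to be found in the camera images.
- long_tray: The long kit tray: low white plastic, fixed, 118 x 230 mm long in y; three compartments, centres at y = -74, 0 (the middle one) and +74 mm. Compartments 110 mm (tray x) by 70 mm (y); floor 4 mm above the table; walls and dividers 4 mm thick, tops 14 mm above the table. Origin: centre of the underside; x across the tray, roughly away from the robot, y along it, z up; yaw within about 0.2 rad.
- short_tray: The short kit tray: low white plastic, fixed, 118 x 156 mm long in y; two compartments, centres at y = -37 and +37 mm. Compartments 110 mm (tray x) by 70 mm (y); floor 4 mm above the table; walls and dividers 4 mm thick, tops 14 mm above the table. Origin: centre of the underside; x across the tray, roughly away from the robot, y along it, z up; yaw within about 0.2 rad.
- bottle: The tall bottle: white plastic, loose, 78 mm tall; straight body 36 mm in diameter up to 54 mm, then a short neck and a blue screw cap 28 mm in diameter. Origin at the centre of its underside, z up along its axis; it stands upright at the start.
- vial: The slim vial: a straight white plastic cylinder with a blue cap, loose, 26 mm in diameter over its whole height of 60 mm. Origin at the centre of its underside, z up along its axis; it stands upright at the start.
- jar: The squat jar: a straight white plastic jar with a broad blue lid, loose, 50 mm in diameter over its whole height of 46 mm. Origin at the centre of its underside, z up along its axis; it stands upright at the start.
- beaker: The beaker: an open grey metal cup, loose, straight, 44 mm in outer diameter, 58 mm tall, wall 3 mm. Origin at the centre of its underside, z up along its axis; it stands upright at the start.
- boat: The sample boat: an open white porcelain trough, loose, 80 mm long (its x), 26 mm wide (its y), 26 mm tall, wall 3 mm. Origin at the centre of its underside, z up; it stands on its flat underside, mouth up. Yaw at the start within about 0.5 rad of the world x axis.
- amber_bottle: Bystander: amber glass reagent bottle with black cap, loose, 60 mm in diameter, 110 mm tall. Not part of a kit. Origin at the centre of its underside, z up.
- mouse: Bystander: white computer mouse, loose, 60 mm (x) by 100 mm (y), 32 mm tall. Not part of a kit. Origin at the centre of its underside, z up.
There are look-alikes about, which are no part of the job. Leave any red look-alike of the beaker alone.

How it is judged:
At the end, for the whole second after the job is handed in: Boat in the long tray's middle compartment, bottle and vial in its outer two, jar and beaker in the short tray's two (either way round); each within 5 mm of the compartment floor, upright (boat mouth up) to 0.15 rad, at rest; amber bottle and mouse moved under 20 mm (x of boat in the frame of long_tray between -0.055 and 0.055 m and y of boat in the frame of long_tray between -0.037 and 0.037 m and z of boat in the frame of long_tray between 0 and 0.009 m and angle between each of boat, bottle, vial, jar, beaker's own z axis and vertical below 0.15 rad and linear speed of each of boat, bottle, vial, jar, beaker below 0.02 m/s and angular speed of each of boat, bottle, vial, jar, beaker below 0.2 rad/s and x of bottle in the frame of long_tray between -0.055 and 0.055 m and y of bottle in the frame of long_tray between -0.111 and 0.111 m and z of bottle in the frame of long_tray between 0 and 0.009 m and x of vial in the frame of long_tray between -0.055 and 0.055 m and y of vial in the frame of long_tray between -0.111 and 0.111 m and z of vial in the frame of long_tray between 0 and 0.009 m and ((y of bottle in the frame of long_tray above 0.037 m and y of vial in the frame of long_tray below -0.037 m) or (y of bottle in the frame of long_tray below -0.037 m and y of vial in the frame of long_tray above 0.037 m)) and x of jar in the frame of short_tray between -0.055 and 0.055 m and y of jar in the frame of short_tray between -0.074 and 0.074 m and z of jar in the frame of short_tray between 0 and 0.009 m and x of beaker in the frame of short_tray between -0.055 and 0.055 m and y of beaker in the frame of short_tray between -0.074 and 0.074 m and z of beaker in the frame of short_tray between 0 and 0.009 m and ((y of jar in the frame of short_tray above 0 m and y of beaker in the frame of short_tray below -0 m) or (y of jar in the frame of short_tray below -0 m and y of beaker in the frame of short_tray above 0 m)) and distance of each of amber_bottle, mouse from where it was at the start of the episode below 0.02 m); the robot touches nothing.
It fails at once if a kit thing is dropped: free of the fingers while more than 35 mm above the table ((height (world z) of bottle above 0.035 m and contact force between the fingers and bottle below 0.01 N) or (height (world z) of vial above 0.035 m and contact force between the fingers and vial below 0.01 N) or (height (world z) of jar above 0.035 m and contact force between the fingers and jar below 0.01 N) or (height (world z) of beaker above 0.035 m and contact force between the fingers and beaker below 0.01 N) or (height (world z) of boat above 0.035 m and contact force between the fingers and boat below 0.01 N)).
It fails at once if the amber bottle is shifted by more than 20 mm (distance of amber_bottle from where it was at the start of the episode above 0.02 m).
It fails at once if the mouse is shifted by more than 20 mm (distance of mouse from where it was at the start of the episode above 0.02 m).
It also fails if it takes over 125 s, if anything falls off the work surface, if the arm or the gripper's body presses on something with over 40 N, if the wrist force passes 120 N, or if a joint passes its speed limit or range.

## Working session

There is one attempt and no reset: what is moved stays moved. The work goes in short steps, each a Python script; the robot and the scene stay as the last script left them, time stands still between calls to the robot, and variables do not carry over. Pictures are saved under pics/ and viewed, at most 14 in all, crops included, and the job is handed in when it is done.

```bash
mkdir -p pics; ls
python3 - <<'E'
from plant import *
import cv2,numpy as np
for n in("top","side"):
    im,d=get_image(n); c=get_calibration(n)
    cv2.imwrite(f"pics/{n}0.png",im[:,:,::-1]); np.savez(f"{n}0.npz",im=im,d=d,K=c["intrinsics"],T=c["world_from_camera"])
    print(n,c["intrinsics"].round(1).tolist(),c["world_from_camera"].round(3).tolist(),(d==0).mean())
print(observe()["time_s"])
E
```

```text
pics
top [[407.6, 0.0, 314.6], [0.0, 407.6, 197.0], [0.0, 0.0, 1.0]] [[0.028, -0.995, 0.091, 0.381], [-0.999, -0.026, 0.031, -0.021], [-0.029, -0.092, -0.995, 0.997], [0.0, 0.0, 0.0, 1.0]] 0.0039765625
side [[479.0, 0.0, 316.7], [0.0, 479.0, 202.6], [0.0, 0.0, 1.0]] [[-0.933, -0.222, 0.282, 0.092], [-0.358, 0.53, -0.769, 0.954], [0.021, -0.819, -0.574, 0.738], [0.0, 0.0, 0.0, 1.0]] 0.00420703125
0.1
```

View pics/top0.png

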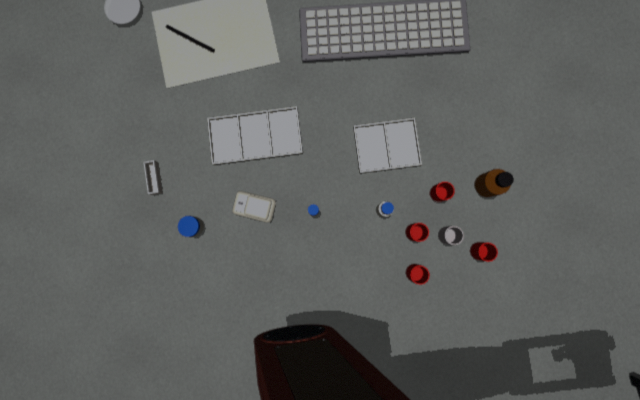

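View pics/side0.png

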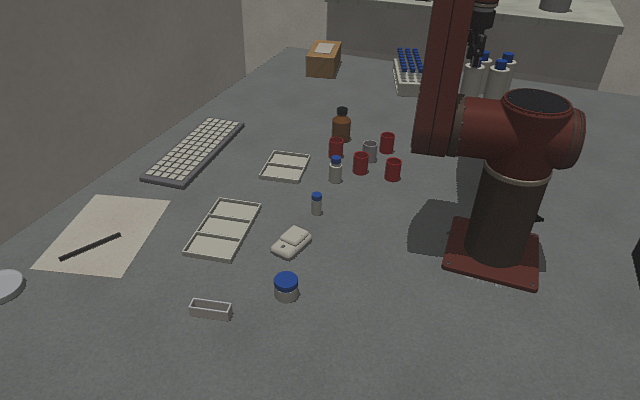

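Top view: long tray (255,136), short tray (388,146), boat (152,177), jar (189,226), mouse (254,207), vial (313,210), bottle (386,209) and amber bottle (497,182). The cup candidates are (442,191), (417,232), (484,251) and (418,273), all red, and (453,235), which is grey. The grey one fits "open grey metal", and the side view shows it grey at (370,150). Next I'll measure everything and make one enlarged crop to confirm.

```bash
cat > vis.py <<'E'
import numpy as np,cv2
def load(n): z=np.load(n); return z["im"],z["d"],z["K"],z["T"]
def world(d,K,T):
    v,u=np.mgrid[:d.shape[0],:d.shape[1]]
    P=np.stack([(u-K[0,2])/K[0,0]*d,(v-K[1,2])/K[1,1]*d,d],-1)
    return P@T[:3,:3].T+T[:3,3]
def ray(uv,h,K,T):
    uv=np.atleast_2d(uv).astype(float)
    r=np.c_[(uv[:,0]-K[0,2])/K[0,0],(uv[:,1]-K[1,2])/K[1,1],np.ones(len(uv))]@T[:3,:3].T
    return T[:3,3]+r*((h-T[2,3])/r[:,2])[:,None]
E
python3 - <<'E'
from vis import *
im,d,K,T=load("top0.npz"); W=world(d,K,T); Z=W[...,2]
print("table z",np.median(Z[300:330,100:250]),Z[300:330,100:250].std())
hsv=cv2.cvtColor(im,cv2.COLOR_RGB2HSV)
for n,(u,v),h,r in [("boat",(152,177),.026,24),("jar",(189,226),.046,18),("mouse",(254,207),.032,28),("vial",(313,210),.06,14),("bottle",(386,209),.078,14),("beaker",(453,235),.058,14),("red1",(442,191),.058,15),("red2",(417,232),.058,14),("red3",(484,251),.058,15),("red4",(418,273),.058,15),("amber",(500,181),.11,22)]:
    m=np.zeros(Z.shape,bool); m[v-r:v+r,u-r:u+r]=1
    zm=np.percentile(Z[m],99.5)
    t=m&(abs(Z-h)<.008)
    uv=np.argwhere(t)[:,::-1].astype(np.float32)
    if len(uv)<5: print(n,"few",zm);continue
    p=ray(uv,h,K,T)[:,:2].astype(np.float32)
    c,s,a=cv2.minAreaRect(p*1000); ce,R=cv2.minEnclosingCircle(p*1000)
    print(n,len(uv),"zmax",round(zm,3),"rect",np.round(c),np.round(s),round(a,1),"circ",np.round(ce),round(R,1))
wm=((hsv[...,1]<40)&(hsv[...,2]>110)).astype(np.uint8)
wm=cv2.morphologyEx(wm,cv2.MORPH_CLOSE,np.ones((5,5)))
for n,(u,v) in [("long",(255,136)),("short",(388,146))]:
    k,lab,st,_=cv2.connectedComponentsWithStats(wm); m=(lab==lab[v,u]).astype(np.uint8)
    cs,_=cv2.findContours(m,0,2); c=max(cs,key=cv2.contourArea)
    p=ray(c[:,0],.012,K,T)[:,:2].astype(np.float32)*1000
    print(n,cv2.minAreaRect(p),st[lab[v,u]])
crop=im[160:300,380:520]; cv2.imwrite("pics/crop1.png",cv2.resize(crop,None,fx=4,fy=4,interpolation=2)[:,:,::-1])
E
```

```text
table z -0.0005909492426668939 0.06470106103707828
boat 182 zmax 0.029 rect [509. 409.] [81. 29.] 11.9 circ [508. 412.] 41.4
jar 358 zmax 0.05 rect [393. 305.] [47. 47.] 3.2 circ [392. 304.] 25.3
mouse 518 zmax 0.035 rect [444. 154.] [80. 50.] 76.4 circ [444. 153.] 41.4
vial 96 zmax 0.997 rect [437.  12.] [23. 23.] 1.6 circ [438.  12.] 12.9
bottle 122 zmax 0.997 rect [ 444. -155.] [25. 27.] 1.5 circ [ 445. -155.] 14.0
beaker 109 zmax 0.997 rect [ 388. -309.] [43. 43.] 90.0 circ [ 388. -309.] 22.7
red1 105 zmax 0.06 rect [ 489. -289.] [42. 44.] 1.4 circ [ 490. -289.] 22.6
red2 94 zmax 0.06 rect [ 394. -230.] [41. 43.] 1.6 circ [ 393. -231.] 22.2
red3 115 zmax 0.997 rect [ 353. -384.] [40. 45.] 1.7 circ [ 353. -384.] 22.8
red4 101 zmax 0.06 rect [ 298. -233.] [42. 43.] 0.4 circ [ 297. -232.] 22.2
amber 208 zmax 0.113 rect [ 512. -403.] [33. 34.] 45.9 circ [ 512. -403.] 18.2
long ((622.9610595703125, 164.4811553955078), (119.6173095703125, 225.80130004882812), 8.700450897216797) [ 207  106   95   59 4316]
short ((605.4932861328125, -164.19369506835938), (119.53011322021484, 153.4699249267578), 8.696809768676758) [ 354  117   69   56 3023]
```

View pics/crop1.png

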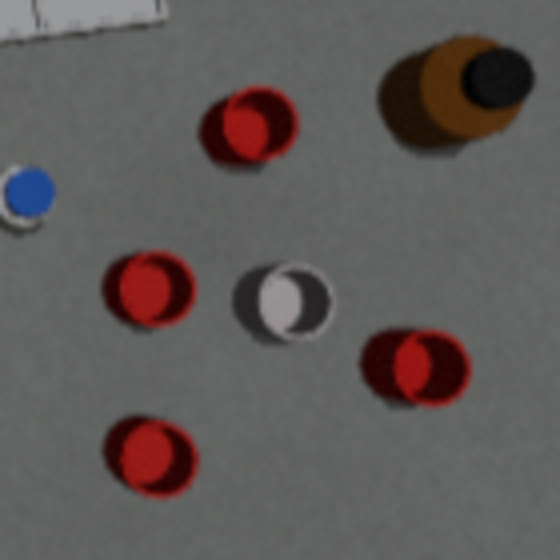

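Enlarged crop: exactly one cup is grey, at crop (295,300), which is image (454,235). The other four are red and get left alone. Measured sizes all match the given ones: boat 81x29, jar 50, beaker 45, trays 120x226 and 120x153 mm. I'll start with the boat.

```bash
cat > rob.py <<'E'
from plant import *
import numpy as np
LONG=(np.array([.623,.1645]),.152); SHORT=(np.array([.6055,-.164]),.152)
def slot(tray,y):
    c,a=tray; return c+y*np.array([-np.sin(a),np.cos(a)])
def best(p,yaw):
    q0=np.array(observe()["q"]); out=[]
    for k in(-1,0,1):
        y=yaw+k*np.pi; q=inverse_kinematics(list(p),[np.pi,0,y])
        if q is not None: out.append((np.abs(np.array(q)-q0).max(),y))
    return [np.pi,0,min(out)[1]]
def log(s):
    o=observe(); print(s,"t",round(o["time_s"],1),"tcp",np.round(o["eef_pos"],3),"open",round(o["opening"],4),"grip",round(float(np.max(o["grasp_force"])),1),"F",np.round(o["ft_force"],1),flush=True)
def carry(name,src,yaw,z,opening,dst,yawd,diam,zc=.17,grip=40):
    """pick at src (TCP height z), set down at dst on the tray floor (4 mm up)"""
    src=np.array(src); gripper_to(opening)
    movep([*src,zc],best([*src,zc],yaw))
    if move_l([*src,z],.12,max_force=15): log(name+" BLOCKED"); return False
    gripper_to(max(diam-.012,0),f_grip=grip); log(name+" gripped")
    o=observe()
    if abs(o["opening"]-diam)>.006: print("bad grasp"); return False
    move_l([*src,zc],.15); log(name+" lifted")
    movep([*dst,zc],best([*dst,zc],yawd))
    move_l([*dst,z+.016],.15)
    hit=move_l([*dst,z+.002],.025,max_force=6); log(f"{name} down hit={hit}")
    gripper_to(diam+.012); hold(.2)
    move_l([*dst,zc],.15); log(name+" released")
    return True
E
python3 - <<'E'
from rob import *
print(np.round(observe()["tcp_rot"],3))
for p,y in [((.5085,.410),.207),(slot(LONG,0),.152),((.438,.012),1.723),(slot(LONG,74e-3),1.723),((.393,.3045),1.723),(slot(SHORT,-.037),1.723)]:
    print(p,[None if (q:=inverse_kinematics([*p,.01],[np.pi,0,y+k*np.pi])) is None else np.round(q,2).tolist() for k in(-1,0,1)])
carry("boat",(.5085,.410),.207,.006,.045,slot(LONG,0),.152,.026)
E
```

```text
[-3.14  -0.     0.259]
(0.5085, 0.41) [[0.56, 0.52, 1.59, 0.0, 1.04, -1.22], [0.56, 0.52, 1.59, -0.0, 1.04, 1.92], [0.56, 0.52, 1.59, 0.0, 1.04, -1.22]]
[0.623  0.1645] [[0.14, 0.5, 1.61, 0.0, 1.03, -1.59], [0.14, 0.5, 1.61, -0.0, 1.03, 1.55], [0.14, 0.5, 1.61, 0.0, 1.03, -1.59]]
(0.438, 0.012) [None, [-0.15, 0.08, 2.16, -0.0, 0.91, -0.31], None]
[0.61179526 0.2376468 ] [None, [0.25, 0.53, 1.58, -0.0, 1.04, 0.1], None]
(0.393, 0.3045) [None, [0.5, 0.21, 2.01, -0.0, 0.93, 0.35], None]
[ 0.61110237 -0.2005734 ] [[-0.44, 0.5, 1.62, -0.0, 1.03, 2.55], [-0.44, 0.5, 1.62, 0.0, 1.03, -0.59], [-0.44, 0.5, 1.62, -0.0, 1.03, 2.55]]
boat gripped t 6.1 tcp [0.509 0.41  0.007] open 0.025 grip 40.9 F [ 0.2 -0.2  4.4]
boat lifted t 7.4 tcp [0.508 0.41  0.168] open 0.0254 grip 40.3 F [-0.4  0.5 -0.8]
boat down hit=True t 10.0 tcp [0.623 0.165 0.011] open 0.0252 grip 41.0 F [-0.2  0.   4.6]
boat released t 11.7 tcp [0.622 0.164 0.169] open 0.038 grip 0.0 F [ 0.5 -0.4 -1. ]
```

The boat grasp and set-down are as expected: contact came 5 mm above pick height, which is the floor. The vial and bottle are next, then a look.

Run:
```python
from rob import *
import cv2
ok=carry("vial",(.4375,.012),1.723,.012,.05,slot(LONG,-.074),1.723,.026)
ok=ok and carry("bottle",(.4445,-.155),1.723,.015,.06,slot(LONG,.074),1.723,.036,zc=.2)
im,d=get_image("side"); cv2.imwrite("pics/side1.png",im[:,:,::-1])
```

```text
vial gripped t 15.0 tcp [0.438 0.012 0.013] open 0.0254 grip 39.2 F [-1.9 -0.3  5.7]
vial lifted t 16.2 tcp [0.437 0.012 0.169] open 0.0248 grip 39.2 F [-0.1 -0.9 -0.4]
vial down hit=True t 18.6 tcp [0.634 0.091 0.017] open 0.0255 grip 39.7 F [-0.5  0.1  4.8]
vial released t 20.3 tcp [0.633 0.091 0.169] open 0.0374 grip 0.0 F [ 0.3 -0.1 -0.4]
bottle gripped t 23.8 tcp [ 0.445 -0.155  0.016] open 0.0352 grip 39.7 F [-0.7  0.2  5.6]
bottle lifted t 25.2 tcp [ 0.444 -0.155  0.199] open 0.0353 grip 39.9 F [-1.2 -0.3 -1.2]
bottle down hit=True t 28.6 tcp [0.612 0.238 0.02 ] open 0.0351 grip 40.3 F [-0.4  1.2  4.6]
bottle released t 30.4 tcp [0.611 0.237 0.198] open 0.0481 grip 0.0 F [0.9 0.6 0. ]
```

View pics/side1.png

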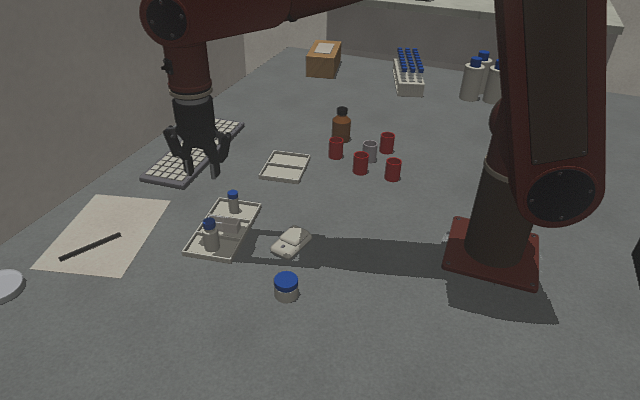

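The long tray holds the bottle (210,235), the boat (228,222) and the vial (233,200), all upright, and the rest of the scene hasn't moved. Jar and beaker are next.

Run:
```python
from rob import *
import cv2
ok=carry("jar",(.3925,.3045),1.723,.012,.072,slot(SHORT,.037),1.723,.050,zc=.2)
ok=ok and carry("beaker",(.388,-.309),1.723-.35,.014,.066,slot(SHORT,-.037),1.723,.044,zc=.2)
if ok:
    move_l([.5,-.3,.3]); movep([.16,-.604,.3],[np.pi,0,.259])
for n in("top","side"):
    im,d=get_image(n); c=get_calibration(n); cv2.imwrite(f"pics/{n}2.png",im[:,:,::-1])
    np.savez(f"{n}2.npz",im=im,d=d,K=c["intrinsics"],T=c["world_from_camera"])
from vis import *
im,d,K,T=load("top2.npz"); W=world(d,K,T); Z=W[...,2]
for n,tray,y,h in [("bottle",LONG,.074,.082),("boat",LONG,0,.03),("vial",LONG,-.074,.064),("jar",SHORT,.037,.05),("beaker",SHORT,-.037,.062)]:
    s=slot(tray,y); m=(np.hypot(W[...,0]-s[0],W[...,1]-s[1])<.05)&(abs(Z-h)<.007)
    p=ray(np.argwhere(m)[:,::-1],h,K,T)[:,:2]-tray[0]
    a=tray[1]; p=(p@np.array([[np.cos(a),-np.sin(a)],[np.sin(a),np.cos(a)]])*1000).astype(np.float32)
    print(n,"tray frame",cv2.minAreaRect(p),"z",np.round(np.median(Z[m]),4))
for n,c,h in [("mouse",(.444,.154),.032),("amber",(.512,-.403),.11)]:
    m=(np.hypot(W[...,0]-c[0],W[...,1]-c[1])<.06)&(abs(Z-h)<.008)
    print(n,cv2.minAreaRect(ray(np.argwhere(m)[:,::-1],h,K,T)[:,:2].astype(np.float32)*1000))
```

```text
jar gripped t 33.8 tcp [0.393 0.305 0.013] open 0.049 grip 41.6 F [-0.6 -1.8  5.9]
jar lifted t 35.2 tcp [0.392 0.304 0.199] open 0.0492 grip 41.5 F [ 0.   0.2 -0.8]
jar down hit=True t 38.7 tcp [ 0.6   -0.127  0.017] open 0.0491 grip 41.8 F [-0.7  0.1  4.8]
jar released t 40.5 tcp [ 0.599 -0.127  0.199] open 0.0618 grip 0.0 F [-0.1  0.3  0.3]
beaker gripped t 43.9 tcp [ 0.388 -0.309  0.015] open 0.0439 grip 40.7 F [-1.3  0.1  5.8]
beaker lifted t 45.3 tcp [ 0.387 -0.308  0.199] open 0.0437 grip 40.7 F [ 0.2 -0.9 -1.2]
beaker down hit=True t 48.0 tcp [ 0.611 -0.201  0.019] open 0.0438 grip 41.2 F [-1.9  0.1  5.3]
beaker released t 49.8 tcp [ 0.61  -0.2    0.199] open 0.0559 grip 0.0 F [ 0.1 -0.2  0.2]
bottle tray frame ((-1.8685541152954102, 72.72879791259766), (25.547168731689453, 28.404220581054688), 84.11314392089844) z 0.0811
boat tray frame ((-0.7855949401855469, -0.912872314453125), (26.73944091796875, 81.24095916748047), 89.66033935546875) z 0.0289
vial tray frame ((-1.9566402435302734, -73.02101135253906), (23.499963760375977, 24.019521713256836), 83.28947448730469) z 0.0633
jar tray frame ((-2.2929306030273438, 39.92986297607422), (46.92174530029297, 47.87941360473633), 82.29251098632812) z 0.0495
beaker tray frame ((-1.327559471130371, -36.41866683959961), (40.985042572021484, 43.43919372558594), 37.74967956542969) z 0.0609
mouse ((443.98455810546875, 156.39747619628906), (81.98042297363281, 49.06406021118164), 76.6042709350586)
amber ((511.57757568359375, -404.11114501953125), (32.75941848754883, 34.44440841674805), 1.3720133304595947)
```

View pics/side2.png

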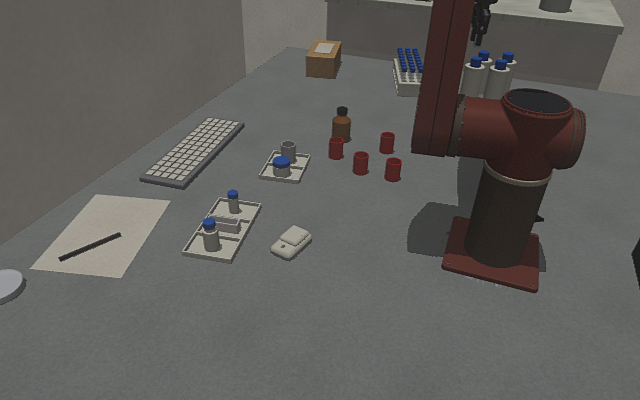

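View pics/top2.png

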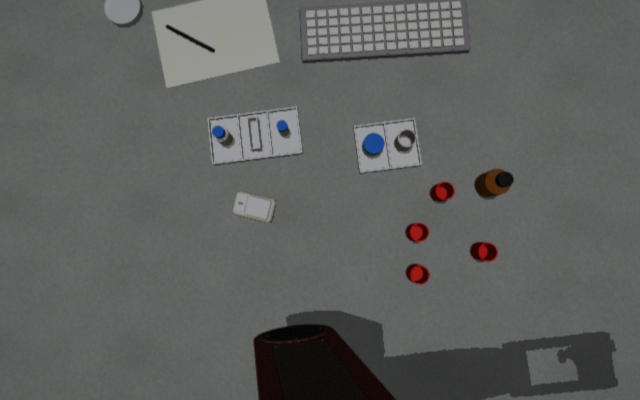

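Both views show all five things upright in their compartments: bottle (220,134), boat (255,134), vial (282,127), jar (373,145) and beaker (405,140). Their tops sit at the expected heights, and the mouse (254,207), amber bottle (497,182) and red cups haven't moved. Handing in.

```bash
python3 -c "
from plant import *
print(job_done())"
```

```text
the job is handed in; nothing more can be done
None
```

Both kits are made up and the job is handed in, with no verdict returned: the last pictures show all five things upright on their compartment floors, and the amber bottle, mouse and red cups where they started.

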